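# Turn a slip-lid tin lid-out in its sloping rack and lock the keeper bar

## Task

The slip-lid tin on the sloping packing rack was put in with its lid underneath. Lift it out, turn it over with lid and base pinched together so the loose lid never comes off, and set it back in the same bay squarely with the lid outward and its end down at the rack's bottom ledge. Then swing the rack's keeper bar fully shut across the tin until it clicks, let go, and leave the other goods on the table where they are.

Things in the scene. Friction and masses are not known exactly. Their poses are not given: they have to be found in the camera images.
- rack: Small grey steel stand, fixed, foot 150 x 120 mm. Origin on the table top under it. x level, the way the slope runs down (roughly to the robot's left), y level, roughly towards the robot, z up. Its bay is a plate at 45 degrees: down-slope direction a = (0.707, 0, -0.707), outward normal n = (0.707, 0, 0.707) in this frame.
- ledge (a point): Mid-width corner where the bay's plate meets the ledge at its lower end; rack's axes. The plate is 80 mm long up the slope, 112 wide, 6 thick; the ledge stands 24 mm out along n. Side cheeks, 20 mm out along n, have inner faces at y = +-47 mm, 8 to 58 mm up-slope of the ledge. The tin's end rests on the ledge.
- bay_center (a point): Where the tin's centre lies when home in the bay: (9.1, 0, 101.0) mm in the rack's frame, 65 mm up-slope of the ledge, 14.3 mm out from the plate; rack's axes. The tin's upper 50 mm overhang the plate with free space beneath (45 mm along n), so fingers coming down along a can take it over and under.
- tin_center (a point): Centre of the closed steel tin, 130 x 80 x 28.5 mm (x length, y width, z thickness from base to lid), in its base's frame. Starts in the bay lid underneath: z points into the slope, x down it. Base: open box 123 x 73 x 26 mm. All weighs 0.19 to 0.31 kg. Nothing but gravity holds the lid: 1.5 mm play all round, it slips off along z. A 40 N pinch is safe.
- lid_center (a point): The same point in the frame of the loose lid: coincides with tin_center, same axes, when the lid is fully on. Lid 130 x 80 mm, top 2.5 mm thick, rim 16.5 mm deep overall that overlaps the base outside and tells the lid from the base.
- keeper (a joint): Angle q of the 9 mm steel keeper bar, rad. 0 = shut, across the tin's face along the rack's +y, 4 mm off it; 1.57 = straight out along n, 2.2 = open stop. Bar direction from hinge: cos(q) y + sin(q) n (rack). Stays where left (about 0.5 N at the tip moves it). In the last 0.1 rad the tip must be pushed past a sprung nub on the post near the robot (2 to 3 N), which keeps it shut.
- keeper_hinge (a point): Hinge of the keeper bar on the rack's post far from the robot, on the bar's centre line: 38 mm up-slope of the ledge, 36.5 mm out from the plate, y = -55 mm. The hinge axis runs down the slope along a. Rack's axes.
- keeper_tip (a point): Centre of the 10 mm ball at the free end of the keeper bar, 105 mm from the hinge; moves with the bar.
- food_can: Food can, 74 mm diameter, 105 mm tall, on the side the slope faces; leave alone. Origin under its centre.
- tape_roll: Cardboard roll, 100 mm diameter, 48 mm tall, behind the slope; leave alone. Origin under its centre.
- plaster_pack: Flat paper-board pack 85 x 120 x 35 mm beyond the rack; leave alone. Origin under its centre.
- soap_bottle: White bottle, 68 mm diameter, 190 mm tall, far left; leave alone. Origin under its centre.
- mug: White mug, 82 mm diameter, 95 mm tall, left; leave alone. Origin under its centre.
- jar: Glass jar, 80 mm diameter, 110 mm tall, right; leave alone. Origin under its centre.
- screwdriver: Screwdriver lying at the right near the robot; leave alone.
There are look-alikes about, which are no part of the job. What is shaped like the rack but blue or purple is not meant.

How it is judged (in metres and radians):
On the way, in this order (a step that is already met when the one before it is completed fails the run):
1. the tin is lifted clear of the bay with its lid on (distance between tin_center and bay_center above 0.04 m and distance between lid_center and tin_center below 0.008 m), for 0.1 s.
2. the tin lies in the bay again, lid outward and lid on, with the keeper bar still open (distance between tin_center and bay_center below 0.012 m and angle between tin_center's own z axis and vertical between 0.65 and 0.92 rad and angle between the y axis of tin_center and the y axis of rack, either way round below 0.14 rad and distance between lid_center and tin_center below 0.006 m and value of joint keeper above 0.5 rad), for 0.2 s.
At the end, for the whole second after the job is handed in: The tin lies in the rack's bay: lid outward (tin z axis 37 to 53 degrees from vertical), centre within 12 mm of the bay centre, width within 8 degrees of square to the rack, lid fully on (its centre within 6 mm of the tin's), and the keeper bar is shut within 0.05 rad (distance between tin_center and bay_center below 0.012 m and angle between tin_center's own z axis and vertical between 0.65 and 0.92 rad and angle between the y axis of tin_center and the y axis of rack, either way round below 0.14 rad and distance between lid_center and tin_center below 0.006 m and value of joint keeper below 0.05 rad); the robot touches nothing.
It fails at once if the lid parts from the base by more than 10 mm (distance between lid_center and tin_center above 0.01 m).
It fails at once if one of the other goods on the table is moved by more than 40 mm (distance of any of food_can, tape_roll, plaster_pack, soap_bottle, mug, jar, screwdriver from where it was at the start of the episode above 0.04 m).
It also fails if it takes over 59 s, if anything falls off the work surface, if the arm or the gripper's body presses on something with over 40 N, if the wrist force passes 120 N, or if a joint passes its speed limit or range.

## Robot

A 6-joint arm with a two-finger parallel gripper is mounted at the origin on the work surface. World frame = base frame: x ahead of the robot, y to its left, z up, the work surface at z = 0. Lengths are in mm, angles in degrees, forces in N, time in s.
With the tool pointing down it reaches from about 350 to 850 mm from the base axis. Payload 8.1 kg.
Tool frame: the origin (TCP) lies midway between the tips of the shut fingers; the grasp point (between the pads) lies 19 mm behind it (r.pinch_z is the distance from the TCP to the grasp point, in mm); z points along the fingers, y is the line along which they close (so a half turn about z gives the same grasp; the last joint's range is limited). The gripper opens to 85 mm and grips with 20 to 120 N. Pads are 22 mm wide; open, the fingers measure 114 mm over their backs; the gripper's body (76 mm by 85 mm) begins 54 mm behind the grasp point. The pads swing forward as they close: fully open they stand 13 mm farther back than shut.
Start: joints at [-75.825, 7.471, 85.268, -0, 87.261, -4.893], TCP at [196.035, -567.076, 231.292] pointing down, gripper open.
Joint ranges: [-169.43, 169.43], [-51.17, 129.36], [1.28, 143.12], [-76.62, 256.62], [0, 156.53], [-152.29, 152.29]. Speed limits (degrees/s): [136.94, 136.94, 159.86, 180, 180, 180].

## Interface

Orientations are given as [roll, pitch, yaw] about the fixed x, y, z axes, in that order (R = Rz(yaw) Ry(pitch) Rx(roll)).
In Python, from bench import sensors, optics, job, r gives the robot as it stands.
- The arm moves only by the tool play_rows, never from a script. Its argument "motion" is a list that holds one entry, the list of rows, each a list of 6 numbers: the shift along the tool's x, y, z in cm, then the turn, a rotation vector about the tool's x, y, z in degrees. In form: [[[x, y, z, ax, ay, az], ...]]. A call has 1 to 5 rows; each row is the pose to reach, as a shift and turn from the pose commanded when the call began, along the tool's axes at that moment; what a row does not reach only later rows make up. A row lasts 1/10 s, in which the tool goes at most 50 mm and 8.59 degrees, less where a joint would pass 70% of its speed; a pose out of reach is approached as far as the arm can. A call with a gripper value outside its range is refused whole. "jaw" is the opening, from 0 (shut) to 1 (fully open), set as the call begins (left out, the last holds). The fingers move at their own pace and stop on an object; "squeeze" is the grip in N (left out, the last holds). Time passes only in rows, so rows that repeat a pose let the fingers close. It gives the time, the measured TCP pose, the force, the opening and the grip force at its end, in the units of the state.
- sensors.sense(): the state, without advancing time (a new reading comes with each control period).
- optics.snapshot(name): name is "scene" or "top" or "wrist"; returns a dict with "pixels" (480x640x3 uint8, red, green, blue), "mtx" (3x3 intrinsics, pixels), "k1" (the pictures are not rectified: a ray, as slopes to the right and down, at radius r is drawn at 1 + k1 r^2 times it, then the intrinsics apply), "R" (3x3) and "t" (3): a world point X has camera coordinates R X + t; the wrist camera has in their place "T_tool_cam" (4x4, takes a point from camera to tool coordinates, whose origin is the TCP and whose axes are the flange's). Camera axes: x right, y down, z forward; pixel columns grow to the right and rows downward; lengths in mm; the calibration is good to about 2 mm. A picture is of the moment at which its call begins: read the wrist's pose just before it. There is no depth.
- job.hand_in(): hands the job in; it is judged then, once.
The state is a dict: "time": time; "joint_pos": joint angles; "qd": joint speeds; "joint_efforts": joint torques, N m; "tool_pos": TCP position; "tcp_rot": TCP orientation; "ft_force": force on the tool from outside, world axes, zero at the start; "wrist_torque": the same for the moment, N m; "finger_gap": finger opening in mm; "grip_force": force on a finger pad.
Only numpy, scipy, OpenCV 4.12 (cv2) and the standard library are available. Lean on these libraries where they do the work, as an engineer would, in place of code of your own. Each camera call takes 0.05 s, during which the arm holds its last target. There are 200 camera calls.

## Working session

There is one attempt and no reset: what is moved stays moved. The work goes in short steps, Python scripts to look and compute and a tool call to move; the robot and the scene stay as the last step left them, time stands still between calls to the robot, and variables do not carry over. Pictures are saved under pics/ and viewed, at most 10 in all, crops included, and the job is handed in when it is done.

Besides the shell and the picture viewer there is one more tool, called after "Emit:" by a JSON object that holds its "method" and its "body". play_rows: Moves the arm, as the interface text tells. Its arguments: {"type":"object","properties":{"motion":{"type":"array","items":{"type":"array","items":{"type":"array","items":{"type":"number"}}}},"jaw":{"type":"number"},"squeeze":{"type":"number"}},"required":["motion"]}

```bash
ls; mkdir -p pics
python3 - <<'E'
from bench import sensors, optics, job, r
import cv2
print(sensors.sense())
for n in ("scene","top"):
    s=optics.snapshot(n); cv2.imwrite(f"pics/{n}0.png",s["pixels"][:,:,::-1]); print(n,s["mtx"],s["k1"],s["R"],s["t"])
s=optics.snapshot("wrist"); print(s["T_tool_cam"],s["mtx"],s["k1"])
print([a for a in dir(r) if a[0]!='_'])
E
```

```text
pics
{'time': 0.0, 'joint_pos': array([-7.58256901e+01,  7.51708424e+00,  8.53306725e+01,  1.63172227e-04,
        8.72615436e+01, -4.89351752e+00]), 'qd': array([-0.0372911 , -0.03453105, -0.01024476,  0.00476222, -0.05601867,
       -0.07470401]), 'joint_efforts': array([-9.72233756e-04, -5.69396746e+01, -5.00553417e+01, -4.74310127e-04,
        1.50825520e-02,  6.54132168e-05]), 'tool_pos': array([ 195.891609  , -566.52582101,  230.21048411]), 'tcp_rot': array([-1.79891112e+02, -9.48614916e-03,  1.90678105e+01]), 'ft_force': array([-0.00768012,  1.08489862,  0.16532911]), 'wrist_torque': array([ 0.045163  ,  0.03500991, -0.04794601]), 'grip_force': 0.0, 'finger_gap': 85.53514101711487}
scene [[574.77823789   0.         317.38288018]
 [  0.         574.77823789 239.8913483 ]
 [  0.           0.           1.        ]] -0.17519034342207312 [[-0.214475    0.9766637   0.01133502]
 [ 0.83099658  0.18856041 -0.52334468]
 [-0.51326909 -0.10282499 -0.85204569]] [ 141.40154067 -386.89460892 1970.79703181]
top [[522.54980721   0.         318.38775806]
 [  0.         522.54980721 239.10874751]
 [  0.           0.           1.        ]] 0.04472676657457479 [[ 1.01490708e-02 -9.99946785e-01  1.85009888e-03]
 [-9.92310447e-01 -1.02997768e-02 -1.23344604e-01]
 [ 1.23357095e-01 -5.84039323e-04 -9.92362175e-01]] [ -13.07402235  554.63221238 1419.12394143]
[[-9.14799284e-04 -9.62270623e-01 -2.72092652e-01  6.87301960e+01]
 [ 9.99999580e-01 -8.62839227e-04 -3.10607648e-04 -3.95449144e-01]
 [ 6.41164014e-05 -2.72092822e-01  9.62271008e-01 -1.43198956e+02]
 [ 0.00000000e+00  0.00000000e+00  0.00000000e+00  1.00000000e+00]] [[366.8943365    0.         315.2400924 ]
 [  0.         366.8943365  229.64158685]
 [  0.           0.           1.        ]] -0.06392050852683111
['PlanningError', 'pinch_z']
```

View pics/scene0.png

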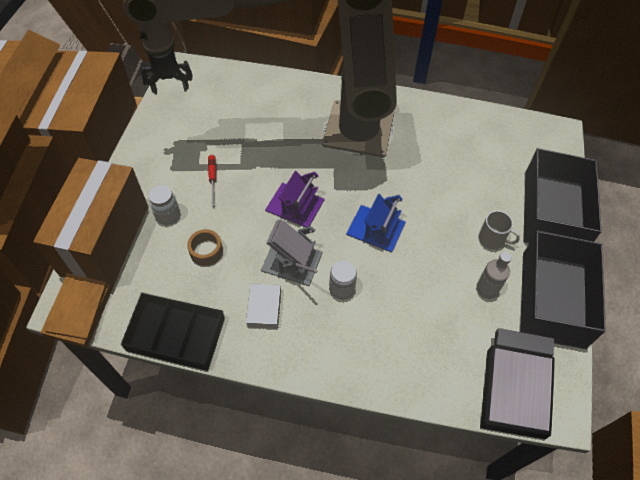

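View pics/top0.png

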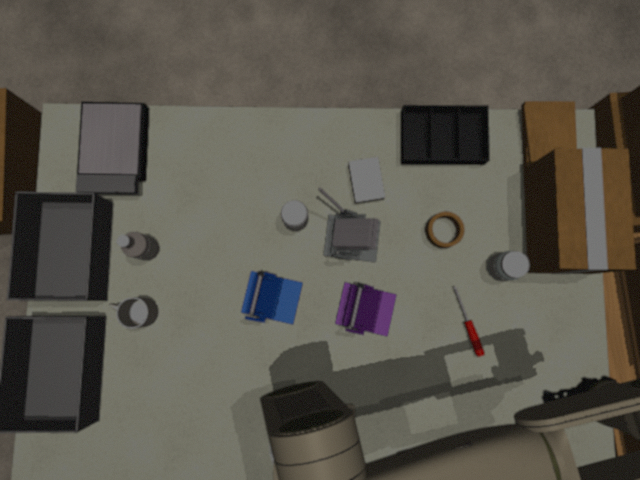

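The grey rack is at about (353,237) in the top view and (292,250) in the scene view. Its keeper points up and to the left, i.e. open. The blue and purple racks are decoys.

Run:
```python
import cv2,numpy as np
a=cv2.imread("pics/top0.png")[180:270,300:400];b=cv2.imread("pics/scene0.png")[215:315,245:345]
f=lambda x:cv2.resize(x,(400,int(x.shape[0]*4)),interpolation=cv2.INTER_CUBIC)
A=f(a);A=np.vstack([A,np.zeros((40,400,3),np.uint8)])
cv2.imwrite("pics/c1.png",cv2.convertScaleAbs(np.hstack([A,f(b)]),alpha=1.5))
```

```text
(no output)
```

View pics/c1.png

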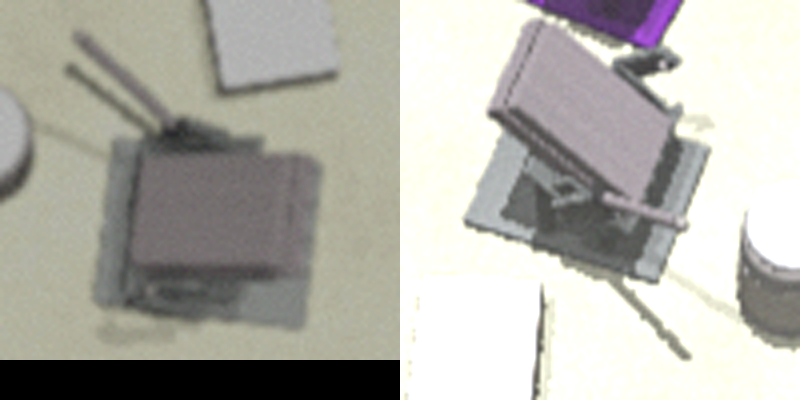

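```bash
cat > h.py <<'E'
import numpy as np, cv2
from scipy.optimize import least_squares
from scipy.spatial.transform import Rotation as Ro
a=np.array([1,0,-1])/2**.5; n=np.array([1,0,1])/2**.5; yy=np.array([0,1,0.])
bay=np.array([9.1,0,101.0]); ledge=bay+65*a-14.3*n
hinge=ledge-38*a+36.5*n-55*yy
foot=np.array([[sx*75,sy*60,5] for sx,sy in((-1,-1),(1,-1),(1,1),(-1,1))],float)
def tip(q): return hinge+105*(np.cos(q)*yy+np.sin(q)*n)
def tincorn(): # outer face (base bottom 123x73) then lid-top-side outline 130x80 at inner
    return np.array([bay+14.25*n+i*61.5*a+j*36.5*yy for i,j in((-1,-1),(1,-1),(1,1),(-1,1))]),np.array([bay-14.25*n+i*65*a+j*40*yy for i,j in((-1,-1),(1,-1),(1,1),(-1,1))]),np.array([bay+2.25*n+i*65*a+j*40*yy for i,j in((-1,-1),(1,-1),(1,1),(-1,1))])
def W(p,X): # rack->world
    c,s=np.cos(p[2]),np.sin(p[2]); return np.atleast_2d(X)@np.array([[c,-s,0],[s,c,0],[0,0,1]]).T+[p[0],p[1],0]
def camRt(s,st=None):
    if "R" in s: return s["R"],s["t"]
    T=np.eye(4);T[:3,:3]=Ro.from_euler('xyz',st["tcp_rot"],degrees=True).as_matrix();T[:3,3]=st["tool_pos"]
    M=np.linalg.inv(T@s["T_tool_cam"]); return M[:3,:3],M[:3,3]
def proj(s,X,st=None):
    R,t=camRt(s,st); c=np.atleast_2d(X)@R.T+t; u=c[:,:2]/c[:,2:]
    u=u*(1+s["k1"]*(u**2).sum(1,keepdims=True)); return u*[s["mtx"][0,0],s["mtx"][1,1]]+s["mtx"][:2,2]
def draw(img,s,p,q,st=None,sc=1,off=(0,0)):
    f=lambda X:((proj(s,W(p,X),st)-off)*sc).astype(np.int32)
    for P,c in [(foot,(0,255,0))]+list(zip(tincorn(),((0,0,255),(255,0,0),(255,0,255)))): cv2.polylines(img,[f(P)],True,c,1)
    cv2.polylines(img,[f(np.array([hinge,tip(q)]))],False,(0,255,255),1)
E
cat > fit0.py <<'E'
from h import *; from bench import optics
t=optics.snapshot("top"); s=optics.snapshot("scene")
tp=np.array([[113,138],[325,160],[97,303],[303,328]])/4+[300,180]
sp=(np.array([[468,222],[657,280],[708,148]])-[400,0])/4+[245,215]
tt=np.array([78,37])/4+[300,180]; ts=(np.array([685,225])-[400,0])/4+[245,215]
# top image: left=+y world=+x rack ; up=+x world=-y rack
def res(v):
    p=v[:3]; F=W(p,foot)
    A=proj(t,F[[1,0,2,3]])-tp
    B=proj(s,F[[0,1,2]])-sp
    C=proj(t,W(p,tip(v[3])))-tt; D=proj(s,W(p,tip(v[3])))-ts
    return np.r_[A.ravel(),B.ravel(),C.ravel(),D.ravel()]
r=least_squares(res,[600,-60,np.pi/2,1.6],x_scale=[100,100,1,1]);print(r.x,np.degrees(r.x[2]),res(r.x).round(1))
p=r.x[:3];q=r.x[3]; np.save("p0.npy",r.x)
out=[]
for S,o in((t,(300,180)),(s,(245,215))):
    im=cv2.resize(S["pixels"][o[1]:o[1]+100,o[0]:o[0]+100,::-1],(400,400),interpolation=cv2.INTER_CUBIC); im=cv2.convertScaleAbs(im,alpha=1.4)
    draw(im,S,p,q,None,4,o); out.append(im)
cv2.imwrite("pics/o1.png",np.hstack(out))
print("bay",W(p,bay),"tip",W(p,tip(q)),"hinge",W(p,hinge))
E
python3 fit0.py
```

```text
[ 562.50114476 -102.47693593    1.456693      1.96203227] 83.46236105812568 [-0.  -0.4 -0.8  0.5 -1.2 -0.1  0.1  0.2 -2.9 -1.2 -1.6 -0.5 -0.9 -1.5
 -2.9 -1.2  0.4  0.5]
bay [[563.53723336 -93.43611073 101.        ]] tip [[669.73462391  -1.50379083 166.24194157]] hinge [[622.14059048 -65.13475858  97.60588745]]
```

View pics/o1.png

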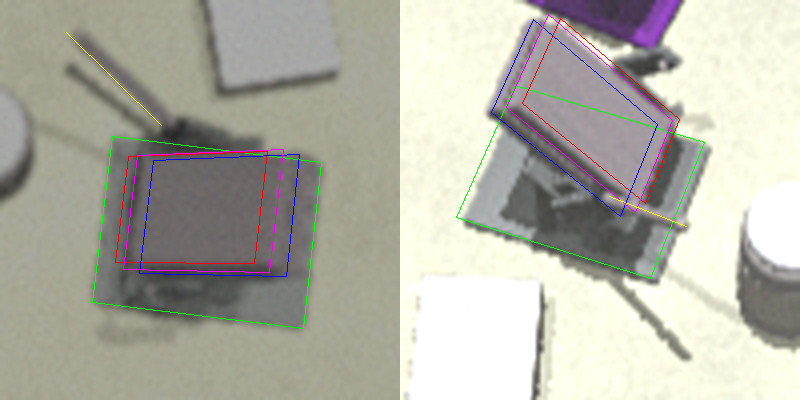

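Run:
```python
from h import *; from bench import optics,sensors
st=sensors.sense()
for k in("top","scene"):
    s=optics.snapshot(k); print(k,"cam",-s["R"].T@s["t"],proj(s,[st["tool_pos"],[0,0,0],[562,-102,5],[562,-102,100]]).round(1))
```

```text
top cam [ 375.44102034   -6.53191442 1476.71999938] [[560.7 386.2]
 [313.5 444.7]
 [351.7 238.2]
 [354.1 233.7]]
scene cam [1363.38439725  137.49844546 1475.127092  ] [[171.1  93.6]
 [358.3 127.9]
 [290.6 259.7]
 [289.6 242.9]]
```

```bash
cat > mv.py <<'E'
# plan(poses): each leg as tool-axis shift cm + rotvec deg from previous commanded pose; commanded kept in cmd.npy
import numpy as np
from scipy.spatial.transform import Rotation as Ro
def T(pos,R): M=np.eye(4);M[:3,:3]=R;M[:3,3]=pos;return M
def rpy(*e): return Ro.from_euler('xyz',e,degrees=True).as_matrix()
def legs(M0,Ms):
    for M in Ms:
        D=np.linalg.inv(M0)@M; v=np.r_[D[:3,3]/10,Ro.from_matrix(D[:3,:3]).as_rotvec(degrees=True)].round(1)
        print([float(x) for x in v],"rows>=",int(np.ceil(max(np.linalg.norm(D[:3,3])/50,np.linalg.norm(v[3:])/8.59))))
        M0=app(M0,v)
    return M0
def app(M0,v): return M0@T(np.array(v[:3])*10,Ro.from_rotvec(v[3:],degrees=True).as_matrix())
START=T([196.035,-567.076,231.292],rpy(180,0,19.068))
E
python3 - <<'E'
from mv import *
M=legs(START,[T([320,-410,260],rpy(180,0,10)),T([440,-255,280],rpy(180,0,2)),T([560,-100,300],rpy(180,0,-6.5))])
print(M.round(3)); np.save("cmd.npy",M)
E
```

```text
[16.8, -10.8, -2.9, 0.0, -0.0, 9.1] rows>= 5
[14.5, -13.2, -2.0, -0.0, -0.0, 8.0] rows>= 4
[12.6, -15.1, -2.0, -0.0, -0.0, 8.5] rows>= 4
[[ 9.94000e-01 -1.14000e-01  0.00000e+00  5.60237e+02]
 [-1.14000e-01 -9.94000e-01 -0.00000e+00 -9.97730e+01]
 [ 0.00000e+00  0.00000e+00 -1.00000e+00  3.00292e+02]
 [ 0.00000e+00  0.00000e+00  0.00000e+00  1.00000e+00]]
```

Emit:
{"method": "play_rows", "body": {"motion": [[[16.8, -10.8, -2.9, 0, 0, 9.1], [16.8, -10.8, -2.9, 0, 0, 9.1], [16.8, -10.8, -2.9, 0, 0, 9.1], [16.8, -10.8, -2.9, 0, 0, 9.1], [16.8, -10.8, -2.9, 0, 0, 9.1]]]}}

```text
time: 0.85
tool_pos: [323.1, -406.6, 261.9]
tcp_rot: [179.9, -0.1, 10.3]
ft_force: [0.2, -0.8, 0.1]
finger_gap: 85.5
grip_force: 0.0
```

Emit:
{"method": "play_rows", "body": {"motion": [[[14.5, -13.2, -2.0, 0, 0, 8.0], [14.5, -13.2, -2.0, 0, 0, 8.0], [14.5, -13.2, -2.0, 0, 0, 8.0], [14.5, -13.2, -2.0, 0, 0, 8.0], [14.5, -13.2, -2.0, 0, 0, 8.0]]]}}

```text
time: 1.35
tool_pos: [442.6, -250.8, 281.2]
tcp_rot: [-180.0, -0.1, 2.3]
ft_force: [-0.5, -0.1, 0.5]
finger_gap: 85.8
grip_force: 0.0
```

Emit:
{"method": "play_rows", "body": {"motion": [[[12.6, -15.1, -2.0, 0, 0, 8.5], [12.6, -15.1, -2.0, 0, 0, 8.5], [12.6, -15.1, -2.0, 0, 0, 8.5], [12.6, -15.1, -2.0, 0, 0, 8.5], [12.6, -15.1, -2.0, 0, 0, 8.5]]]}}

```text
time: 1.85
tool_pos: [562.6, -96.0, 300.5]
tcp_rot: [-179.9, -0.1, -6.3]
ft_force: [-1.1, -1.1, 0.6]
finger_gap: 85.1
grip_force: 0.0
```

Run:
```python
from h import *; from bench import optics,sensors
v=np.load("p0.npy")
st=sensors.sense(); print(st["time"],st["tool_pos"],st["tcp_rot"],st["joint_pos"])
s=optics.snapshot("wrist"); im=s["pixels"][:,:,::-1].copy(); cv2.imwrite("pics/w1raw.png",im)
np.save("st1.npy",{k:st[k] for k in("tool_pos","tcp_rot")},allow_pickle=True)
draw(im,s,v[:3],v[3],st); cv2.imwrite("pics/w1.png",im)
```

```text
1.85 [562.6293699  -96.0153014  300.47928881] [-1.79913770e+02 -6.42008063e-02 -6.26500092e+00] [-14.89199187   1.81530663  84.07032262   0.09512373  94.06382534
  81.37974379]
```

View pics/w1.png

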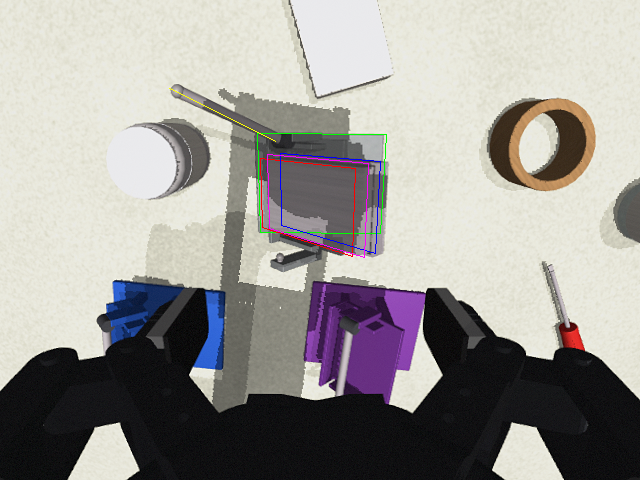

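Run:
```python
import cv2
im=cv2.imread("pics/w1raw.png")[75:275,160:400]
cv2.imwrite("pics/w1c.png",cv2.convertScaleAbs(cv2.resize(im,None,fx=3,fy=3,interpolation=cv2.INTER_CUBIC),alpha=1.6))
```

```text
(no output)
```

View pics/w1c.png

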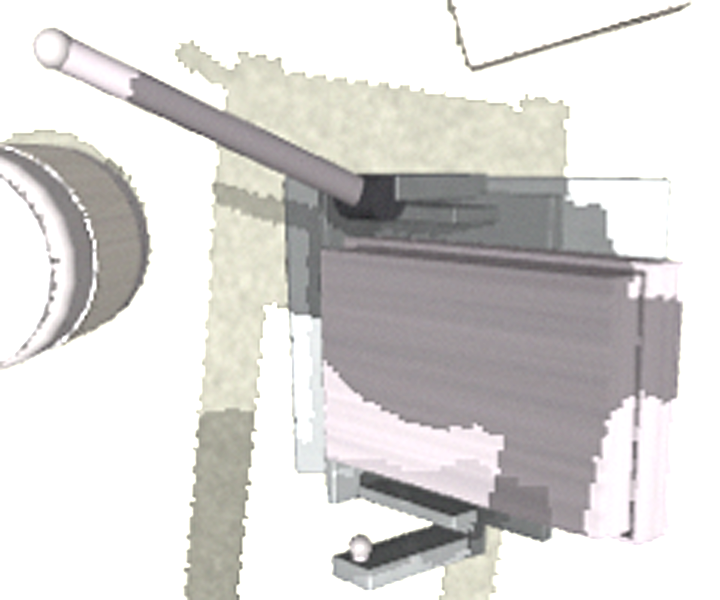

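```bash
cat > fit1.py <<'E'
from h import *; from bench import optics
st=np.load("st1.npy",allow_pickle=True).item(); s=optics.snapshot("wrist")
f=lambda L:np.array(L)/3+[160,75]
b,_,l=tincorn()
fp=f([[285,180],[668,180],[297,470]]); bp=f([[638,268],[322,250],[326,462],[630,538]]); lp=f([[682,262],[665,540]]); kp=f([[52,48]])
def res(v,full=False):
    p=v[:3]; P=lambda X:proj(s,W(p,X),st)
    o=[P(foot[[1,0,2]])-fp,P(b)-bp,P(l[[0,3]])-lp,P(tip(v[3]))-kp]
    return o if full else np.r_[tuple(x.ravel() for x in (o if USE else o[1:]))]
for USE in(0,1):
    r=least_squares(res,np.load("p0.npy"),x_scale=[100,100,1,1]);print(r.x.round(2),np.degrees(r.x[2:]).round(1))
    for o in res(r.x,True): print(o.round(1).tolist())
    if not USE: np.save("p1.npy",r.x)
v=np.load("p1.npy"); print("bay",W(v,bay),"tip",W(v,tip(v[3])))
for k in("top","scene"):
    S=optics.snapshot(k); print(k,proj(S,W(v,np.r_[foot,[tip(v[3])]])).round(1).tolist())
E
python3 fit1.py
```

```text
[ 562.83 -114.35    1.48    1.95] [ 84.8 111.5]
[[11.1, -1.2], [12.4, -3.6], [12.3, 1.1]]
[[-3.3, 1.1], [4.0, 0.1], [6.2, -1.2], [-2.3, -0.7]]
[[-5.3, -2.3], [-2.2, -0.1]]
[[4.8, 1.3]]
[ 562.68 -111.72    1.48    1.95] [ 84.8 112. ]
[[8.9, -0.9], [10.2, -3.2], [10.2, 1.4]]
[[-6.6, 1.7], [1.5, 0.5], [3.7, -0.8], [-5.5, -0.2]]
[[-8.5, -1.7], [-5.3, 0.4]]
[[1.8, 0.5]]
bay [[ 563.65482502 -105.28773434  101.        ]] tip [[666.07537334 -10.27043488 166.70665946]]
top [[384.2, 219.8], [331.8, 214.6], [327.7, 256.2], [380.6, 261.6], [320.1, 189.5]]
scene [[255.4, 269.3], [304.3, 283.4], [316.9, 249.2], [269.5, 236.0], [313.7, 269.8]]
```

```bash
cat >> fit1.py <<'E'
print("----")
hp=f([[372,195]])
def res2(v,full=False):
    p=v[:3]; P=lambda X:proj(s,W(p,X)+[0,0,v[5]],st); u=a*v[6]+n*v[7]
    # tin tilt about y by v[8]
    Rt=Ro.from_rotvec(yy*v[8]).as_matrix(); TT=lambda X:(X-bay)@Rt.T+bay+u
    o=[P(foot[[1,0,2]]+[v[4],0,0])-fp,P(TT(b))-bp,P(TT(l[[0,3]]))-lp,P(tip(v[3]))-kp,P(hinge)-hp]
    pri=np.array([v[4]/20,v[5]/3,v[6]/4,v[7]/4,v[8]/.05])
    return o if full else np.r_[tuple(x.ravel() for x in o)+(pri,)]
r=least_squares(res2,np.r_[np.load("p1.npy"),0,0,0,0,0],x_scale=[100,100,1,1,10,10,10,10,.1]);print(r.x.round(2),np.degrees(r.x[2:4]))
for o in res2(r.x,True): print(o.round(1).tolist())
np.save("p2.npy",r.x); print("bay",W(r.x,bay))
E
python3 fit1.py | sed -n '/----/,$p'
```

```text
----
[ 5.6260e+02 -1.0997e+02  1.4600e+00  1.9400e+00  1.0240e+01  2.6000e-01
 -2.7500e+00 -1.4100e+00 -9.0000e-02] [ 83.74789964 111.07498592]
[[-0.5, -1.8], [0.8, -1.9], [-0.3, 0.7]]
[[1.3, 2.4], [-0.2, 0.1], [0.9, -0.0], [0.4, -0.2]]
[[-1.7, -0.9], [-0.6, 0.2]]
[[0.7, 0.2]]
[[-0.7, 0.3]]
bay [[ 563.59128883 -100.92389981  101.        ]]
```

```bash
cat > tgt.py <<'E'
from h import *; from mv import *
def RW(p): return Ro.from_euler('z',p[2]).as_matrix()
def pose(p,c,s): # rack-frame TCP position c; s=-1: y_tool=-n (x=-y rack), s=+1 flipped
    R=RW(p)@np.column_stack([s*yy,s*n,a]); return T(W(p,c)[0],R)
E
python3 - <<'E'
from tgt import *
p=np.load("p2.npy"); print(p[2])
M0=np.load("cmd.npy"); M2=pose(p,bay-150*a,-1)
mid=T((M0[:3,3]+M2[:3,3])/2,(Ro.from_matrix(M0[:3,:3])*Ro.from_rotvec((Ro.from_matrix(M0[:3,:3]).inv()*Ro.from_matrix(M2[:3,:3])).as_rotvec()/2)).as_matrix())
M=legs(M0,[mid,M2]); print(M.round(3)); np.save("cmd.npy",M)
E
```

```text
1.4616765902922797
[0.2, 5.3, 4.7, 22.5, -0.1, -0.1] rows>= 3
[0.2, 6.7, 2.2, 22.5, -0.0, -0.2] rows>= 3
[[ 9.94000e-01 -7.70000e-02  7.70000e-02  5.52144e+02]
 [-1.09000e-01 -7.03000e-01  7.03000e-01 -2.06019e+02]
 [ 1.00000e-03 -7.07000e-01 -7.07000e-01  2.07324e+02]
 [ 0.00000e+00  0.00000e+00  0.00000e+00  1.00000e+00]]
```

Emit:
{"method": "play_rows", "body": {"motion": [[[0.2, 5.3, 4.7, 22.5, -0.1, -0.1], [0.2, 5.3, 4.7, 22.5, -0.1, -0.1], [0.2, 5.3, 4.7, 22.5, -0.1, -0.1], [0.2, 5.3, 4.7, 22.5, -0.1, -0.1]]], "jaw": 0.7}}

```text
time: 2.6
tool_pos: [554.3, -155.9, 250.8]
tcp_rot: [-157.3, 0.3, -6.8]
ft_force: [-1.2, 0.3, -1.1]
finger_gap: 59.9
grip_force: 0.0
```

Emit:
{"method": "play_rows", "body": {"motion": [[[0.2, 6.7, 2.2, 22.5, 0, -0.2], [0.2, 6.7, 2.2, 22.5, 0, -0.2], [0.2, 6.7, 2.2, 22.5, 0, -0.2], [0.2, 6.7, 2.2, 22.5, 0, -0.2], [0.2, 6.7, 2.2, 22.5, 0, -0.2]]]}}

```text
time: 3.1
tool_pos: [552.3, -206.3, 207.6]
tcp_rot: [-135.2, -0.0, -6.3]
ft_force: [0.3, 0.1, 1.1]
finger_gap: 59.7
grip_force: 0.0
```

Run:
```python
from h import *; from bench import optics,sensors
st=sensors.sense(); print(st["time"],st["tool_pos"],st["tcp_rot"],st["joint_pos"],st["finger_gap"])
s=optics.snapshot("wrist"); im=s["pixels"][:,:,::-1].copy(); cv2.imwrite("pics/w2raw.png",im)
np.save("st2.npy",{k:st[k] for k in("tool_pos","tcp_rot")},allow_pickle=True)
v=np.load("p2.npy"); raw=cv2.convertScaleAbs(im[:, 120:520],alpha=1.4); draw(im,s,v[:3],v[3],st)
cv2.imwrite("pics/w2.png",np.hstack([raw,im[:,120:520]]))
```

```text
3.1 [ 552.34639977 -206.28714223  207.55365592] [-1.35221518e+02 -2.24583303e-02 -6.26731829e+00] [-45.57593685  27.3444304   75.10536208  34.63341474 106.40845578
  51.95627704] 59.74847962258429
```

View pics/w2.png

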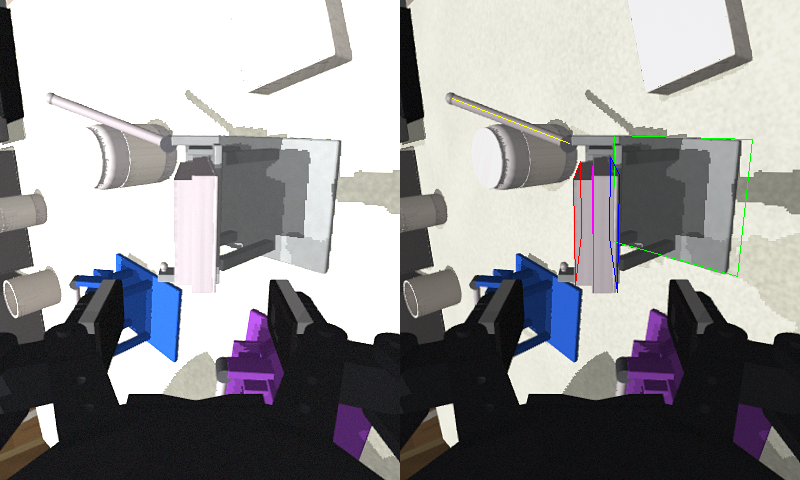

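Emit:
{"method": "play_rows", "body": {"motion": [[[0, -0.2, 3, 0, 0, 0], [0, -0.2, 6, 0, 0, 0], [0, -0.2, 9, 0, 0, 0], [0, -0.2, 11, 0, 0, 0], [0, -0.2, 12.6, 0, 0, 0]]]}}

```text
time: 3.65
tool_pos: [562.9, -114.1, 121.0]
tcp_rot: [-135.2, -0.2, -6.1]
ft_force: [0.9, 0.1, 0.4]
finger_gap: 59.6
grip_force: 0.0
```

Emit:
{"method": "play_rows", "body": {"motion": [[[0, 0, 0, 0, 0, 0], [0, 0, 0, 0, 0, 0], [0, 0, 0, 0, 0, 0], [0, 0, 0, 0, 0, 0], [0, 0, 0, 0, 0, 0]]], "jaw": 0, "squeeze": 36}}

```text
time: 4.15
tool_pos: [562.6, -117.3, 120.4]
tcp_rot: [-135.1, -0.1, -6.3]
ft_force: [-0.5, -3.0, 1.6]
finger_gap: 27.9
grip_force: 36.8
```

Run:
```python
from h import *; from mv import *; from bench import optics,sensors
M=app(app(np.load("cmd.npy"),[0,-.2,12.6,0,0,0]),[0]*6); np.save("cmd.npy",M); print(M[:3,3])
st=sensors.sense(); print(st)
s=optics.snapshot("wrist"); im=s["pixels"][:,:,::-1].copy(); v=np.load("p2.npy")
raw=cv2.convertScaleAbs(im[:, 120:520],alpha=1.4); t=optics.snapshot("scene")["pixels"][190:310,230:330,::-1]
cv2.imwrite("pics/w3.png",np.hstack([raw,cv2.resize(t,(400,480))]))
```

```text
[ 562.04710549 -116.05255544  119.64314981]
{'time': 4.15, 'joint_pos': array([-39.48339407,  26.15826572,  86.58213068,  36.44399569,
        94.6790072 ,  50.68961635]), 'qd': array([-0.0758026 ,  0.04620379, -0.03960824,  0.090362  ,  0.05988814,
       -0.07887448]), 'joint_efforts': array([ 2.16262445e+00, -6.33391285e+01, -3.96619356e+01,  4.20433313e+00,
        3.55663039e+00,  3.75674735e-02]), 'tool_pos': array([ 562.57273024, -117.29849584,  120.42276465]), 'tcp_rot': array([-1.35064470e+02, -1.23951286e-01, -6.31356581e+00]), 'ft_force': array([-0.53527682, -3.04141513,  1.57543198]), 'wrist_torque': array([-0.50524354,  0.03080883, -0.01633059]), 'grip_force': 36.80303692817688, 'finger_gap': 27.94175883096091}
```

View pics/w3.png

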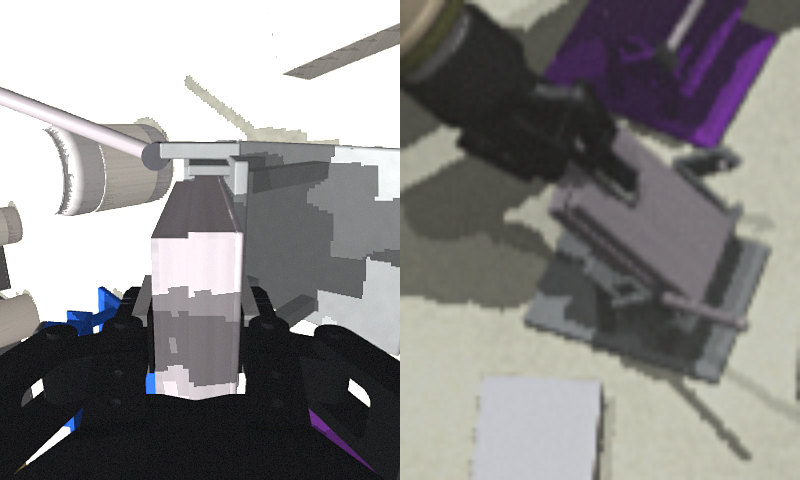

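Run:
```python
from h import *; from mv import *; from bench import optics,sensors
st=sensors.sense(); st2=np.load("st2.npy",allow_pickle=True).item(); s=optics.snapshot("wrist"); v=np.load("p2.npy")
X=W(v,np.array([bay+k*14.25*n-65*a+j*40*yy for j in(-1,1) for k in(1,-1)]))
print("w2",proj(s,X,st2).round(1)-[120,0]);print("w3",proj(s,X,st).round(1)-[120,0])
X=W(v,np.array([bay+k*14.25*n+65*a+j*40*yy for j in(-1,) for k in(1,-1)]));print("w3 low",proj(s,X,st).round(1)-[120,0])
# rack posts: hinge
print("hinge",proj(s,W(v,hinge),st)-[120,0],proj(s,W(v,hinge),st2)-[120,0], proj(s,W(v,tip(v[3])),st2)-[120,0])
R=Ro.from_euler('xyz',st["tcp_rot"],degrees=True).as_matrix()
Rr=Ro.from_euler('z',v[2]).as_matrix(); print("TCP in rack",Rr.T@(st["tool_pos"]-[v[0],v[1],0]), "axes in rack\n",(Rr.T@R).round(3))
```

```text
w2 [[173.5 174.7]
 [219.4 174.7]
 [175.4 292.7]
 [217.3 292.6]]
w3 [[156.2 230.1]
 [253.6 230.1]
 [163.5 444.3]
 [242.7 444.1]]
w3 low [[177.1 174.7]
 [222.  174.7]]
hinge [[158.17680497 155.13929215]] [[169.66497767 143.54535719]] [[52.03361371 98.57461551]]
TCP in rack [ -7.27005645  -0.77177387 120.40460528] axes in rack
 [[-0.001 -0.708  0.706]
 [-1.    -0.001 -0.002]
 [ 0.002 -0.706 -0.708]]
```

Emit:
{"method": "play_rows", "body": {"motion": [[[0, -1, 0, 0, 0, 0], [0, -3, 0, 0, 0, 0], [0, -5.5, 0, 0, 0, 0], [0, -8, 0, 0, 0, 0], [0, -10, 0, 0, 0, 0]]]}}

```text
time: 4.8
tool_pos: [569.6, -44.8, 191.0]
tcp_rot: [-135.0, -0.0, -6.2]
ft_force: [-0.6, 0.9, -1.8]
finger_gap: 28.3
grip_force: 37.8
```

Emit:
{"method": "play_rows", "body": {"motion": [[[0, 0, -2, 0, 0, 0], [0, 0, -4, 0, 0, 0], [0, 0, -6, 0, 0, 0], [0, 0, -6, 0, 0, 0]]]}}

```text
time: 5.2
tool_pos: [565.8, -89.7, 234.6]
tcp_rot: [-135.1, -0.2, -6.3]
ft_force: [0.3, 0.1, -1.6]
finger_gap: 28.3
grip_force: 37.8
```

Run:
```python
from h import *; from mv import *; from bench import optics,sensors
M=app(np.load("cmd.npy"),[0,-10,-6,0,0,0]); print(M[:3,3])
st=sensors.sense(); print(st["tool_pos"],st["tcp_rot"],st["joint_pos"],st["finger_gap"],st["grip_force"],st["ft_force"],st["wrist_torque"])
s=optics.snapshot("wrist"); cv2.imwrite("pics/w4.png",s["pixels"][:,:,::-1])
```

```text
[565.06278492 -87.92979419 232.78030541]
[565.81858915 -89.6591385  234.62626696] [-135.1090279    -0.19649129   -6.32773299] [-37.37652181  17.08543204  85.18916469  38.22758431 101.71474501
  58.67169417] 28.345331856625137 37.76782214641571 [ 0.32100692  0.11736419 -1.61561043] [-0.66170614  0.05023784  0.04138491]
```

View pics/w4.png

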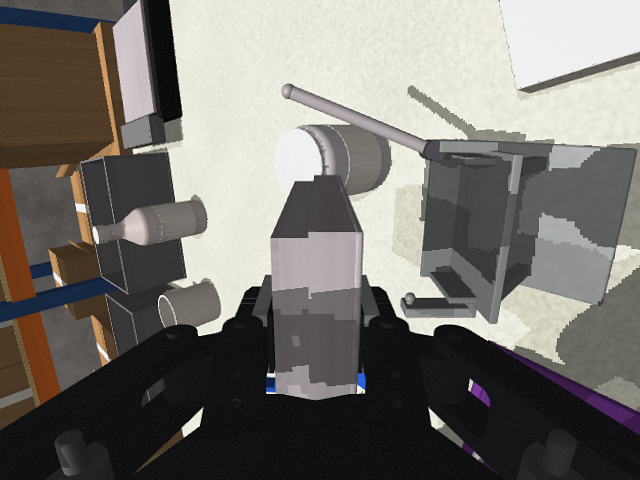

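The tin is out and the lid is on. The tin's end is centred between the fingers at columns 272–362, and the empty bay is at right. Next is the flip.

Emit:
{"method": "play_rows", "body": {"motion": [[[0, 0, 0, 0, 0, -7], [0, 0, 0, 0, 0, -14], [0, 0, 0, 0, 0, -21], [0, 0, 0, 0, 0, -28], [0, 0, 0, 0, 0, -36]]]}}

```text
time: 5.75
tool_pos: [564.6, -86.7, 231.3]
tcp_rot: [-141.0, -24.7, 21.2]
ft_force: [0.6, 0.3, -2.5]
finger_gap: 28.0
grip_force: 37.8
```

Emit:
{"method": "play_rows", "body": {"motion": [[[0, 0, 0, 0, 0, -7], [0, 0, 0, 0, 0, -14], [0, 0, 0, 0, 0, -21], [0, 0, 0, 0, 0, -28], [0, 0, 0, 0, 0, -36]]]}}

```text
time: 6.25
tool_pos: [564.6, -86.7, 231.3]
tcp_rot: [-162.9, -42.4, 59.4]
ft_force: [-0.0, 0.8, -2.4]
finger_gap: 28.3
grip_force: 37.8
```

Emit:
{"method": "play_rows", "body": {"motion": [[[0, 0, 0, 0, 0, -7], [0, 0, 0, 0, 0, -14], [0, 0, 0, 0, 0, -21], [0, 0, 0, 0, 0, -28], [0, 0, 0, 0, 0, -36]]]}}

```text
time: 6.75
tool_pos: [564.6, -86.7, 231.3]
tcp_rot: [162.6, -42.3, 108.8]
ft_force: [-0.2, 0.4, -1.9]
finger_gap: 27.7
grip_force: 37.8
```

Emit:
{"method": "play_rows", "body": {"motion": [[[0, 0, 0, 0, 0, -7], [0, 0, 0, 0, 0, -14], [0, 0, 0, 0, 0, -21], [0, 0, 0, 0, 0, -28], [0, 0, 0, 0, 0, -36]]]}}

```text
time: 7.25
tool_pos: [564.6, -86.7, 231.3]
tcp_rot: [140.9, -24.5, 146.8]
ft_force: [-1.5, -0.2, -2.6]
finger_gap: 28.0
grip_force: 37.9
```

Emit:
{"method": "play_rows", "body": {"motion": [[[0, 0, 0, 0, 0, -7], [0, 0, 0, 0, 0, -14], [0, 0, 0, 0, 0, -21], [0, 0, 0, 0, 0, -28], [0, 0, 0, 0, 0, -36]]]}}

```text
time: 7.75
tool_pos: [564.6, -86.7, 231.3]
tcp_rot: [134.9, 0.1, 174.0]
ft_force: [-0.0, 0.1, -3.0]
finger_gap: 28.4
grip_force: 37.9
```

Emit:
{"method": "play_rows", "body": {"motion": [[[0, 0, 0, 0, 0, 0], [0, 0, 0, 0, 0, 0], [0, 0, 0, 0, 0, 0]]]}}

```text
time: 8.05
tool_pos: [564.9, -87.5, 232.3]
tcp_rot: [135.0, -0.1, 173.6]
ft_force: [-0.3, 0.8, -0.9]
finger_gap: 27.8
grip_force: 37.9
```

Run:
```python
from tgt import *; from bench import optics,sensors
M0=np.load("cmd.npy"); np.save("home.npy",M0); M=app(M0,[0,-10,-6,0,0,0])
w4=dict(tool_pos=[565.82,-89.66,234.63],tcp_rot=[-135.109,-.196,-6.328])
for i in range(5): M=app(M,[0,0,0,0,0,-36])
np.save("cmd.npy",M)
st=sensors.sense(); print(M[:3,3],st["tool_pos"],st["tcp_rot"],Ro.from_matrix(M[:3,:3]).as_euler('xyz',degrees=True),st["joint_pos"],st["finger_gap"])
s=optics.snapshot("wrist"); cv2.imwrite("pics/w5.png",s["pixels"][:,:,::-1])
v=np.load("p2.npy"); X=np.array([ledge-80*a-56*yy,ledge-80*a+56*yy,ledge+24*n,hinge,tip(v[3]),tip(0)])
print(proj(s,W(v,X),w4).round(0).tolist())
print(proj(s,W(v,X),st).round(0).tolist())
```

```text
[565.06278492 -87.92979419 232.78030541] [564.89492623 -87.51191768 232.30326129] [ 1.34979369e+02 -1.41524445e-01  1.73632063e+02] [1.34999820e+02 3.23363693e-02 1.73750061e+02] [ -37.25598871   17.16053801   85.41436075   38.23575124  101.65346993
 -121.15606568] 27.829419856396356
[[513.0, 154.0], [489.0, 324.0], [426.0, 215.0], [430.0, 150.0], [288.0, 92.0], [419.0, 290.0]]
[[138.0, 326.0], [112.0, 153.0], [202.0, 215.0], [210.0, 297.0], [337.0, 340.0], [197.0, 157.0]]
```

View pics/w5.png

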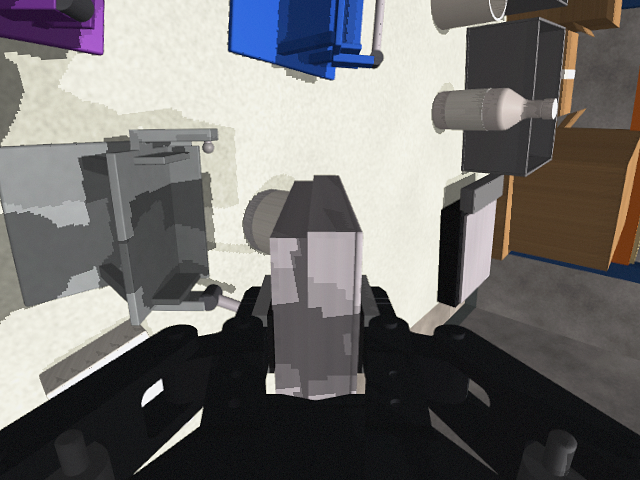

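Emit:
{"method": "play_rows", "body": {"motion": [[[0.4, 0, 2, 0, 0, 0], [0.4, 0, 4, 0, 0, 0], [0.4, 0, 5.5, 0, 0, 0], [0.4, -2.5, 5.5, 0, 0, 0], [0.4, -5, 5.5, 0, 0, 0]]]}}

```text
time: 8.6
tool_pos: [561.6, -83.5, 158.2]
tcp_rot: [135.0, 0.0, 173.8]
ft_force: [0.2, -0.1, -2.2]
finger_gap: 28.0
grip_force: 37.9
```

Emit:
{"method": "play_rows", "body": {"motion": [[[0, -1.5, 0, 0, 0, 0], [0, -3, 0, 0, 0, 0], [0, -4, 0, 0, 0, 0], [0, -4.6, 0, 0, 0, 0], [0, -4.9, 0, 0, 0, 0]]]}}

```text
time: 9.1
tool_pos: [557.8, -118.7, 123.7]
tcp_rot: [135.0, 0.0, 173.7]
ft_force: [1.0, 0.3, -2.0]
finger_gap: 28.4
grip_force: 37.9
```

Emit:
{"method": "play_rows", "body": {"motion": [[[0, 0, 0.2, 0, 0, 0], [0, 0, 0.4, 0, 0, 0], [0, 0, 0.5, 0, 0, 0], [0, 0, 0.5, 0, 0, 0]]]}}

```text
time: 9.5
tool_pos: [558.5, -115.7, 121.9]
tcp_rot: [135.1, 0.1, 173.8]
ft_force: [-5.0, -6.6, 4.8]
finger_gap: 28.0
grip_force: 39.1
```

Run:
```python
from tgt import *; from bench import optics,sensors
M=app(np.load("cmd.npy"),[.4,-9.9,6.0,0,0,0]); np.save("cmd.npy",M)
st=sensors.sense(); print(M[:3,3],st["tool_pos"],st["tcp_rot"],st["ft_force"],st["wrist_torque"],st["grip_force"])
s=optics.snapshot("wrist")["pixels"][:,100:500,::-1]; t=optics.snapshot("scene")["pixels"][190:310,230:330,::-1]
cv2.imwrite("pics/w6.png",np.hstack([s,cv2.resize(t,(400,480),interpolation=cv2.INTER_CUBIC)]))
```

```text
[ 558.14746313 -114.91414693  120.34800119] [ 558.47799915 -115.70385959  121.86629161] [1.35093044e+02 1.30197207e-01 1.73767850e+02] [-5.00218175 -6.56717358  4.77969496] [-0.63665626  0.5453723   0.43213265] 39.084287881851196
```

View pics/w6.png

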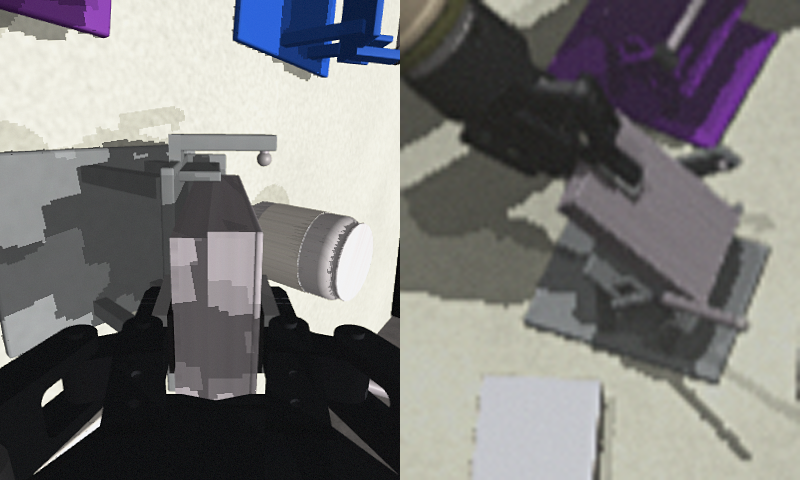

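Emit:
{"method": "play_rows", "body": {"motion": [[[0.2, 0, -0.05, 0, 0, 0], [0.4, 0, -0.05, 0, 0, 0], [0.4, 0, -0.05, 0, 0, 0]]]}}

```text
time: 9.9
tool_pos: [555.0, -115.3, 121.7]
tcp_rot: [135.0, 0.2, 173.7]
ft_force: [2.6, -4.7, 3.3]
finger_gap: 28.1
grip_force: 38.7
```

Emit:
{"method": "play_rows", "body": {"motion": [[[-0.1, 0, 0, 0, 0, 0], [-0.1, 0, 0, 0, 0, 0], [-0.1, 0, 0, 0, 0, 0], [-0.1, 0, 0, 0, 0, 0], [-0.1, 0, 0, 0, 0, 0]]], "jaw": 0.7}}

```text
time: 10.4
tool_pos: [555.0, -114.7, 120.5]
tcp_rot: [135.0, 0.0, 173.8]
ft_force: [0.0, -0.2, 0.8]
finger_gap: 59.9
grip_force: 0.0
```

Emit:
{"method": "play_rows", "body": {"motion": [[[0, 0, -2, 0, 0, 0], [0, 0, -5, 0, 0, 0], [0, 0, -9, 0, 0, 0], [0, 0, -13, 0, 0, 0], [0, 0, -13, 0, 0, 0]]]}}

```text
time: 10.9
tool_pos: [546.2, -210.7, 217.0]
tcp_rot: [135.3, 0.4, 173.6]
ft_force: [0.7, 0.3, -0.1]
finger_gap: 60.1
grip_force: 0.0
```

Run:
```python
from tgt import *; from bench import optics,sensors
M=app(np.load("cmd.npy"),[.3,0,-13.05,0,0,0]); np.save("cmd.npy",M)
st=sensors.sense(); print(M[:3,3],st["tool_pos"],st["tcp_rot"],st["ft_force"])
S=optics.snapshot("wrist"); s=S["pixels"][:,100:500,::-1].copy()
v=np.load("p2.npy").copy(); v[:2]+=0
b,l0,l1=tincorn(); Q=lambda X:(proj(S,W(v,X),st)-[100,0]).round(0).tolist()
print("lid top corners",Q(np.array([bay+14.25*n+i*65*a+j*40*yy for i,j in((-1,-1),(1,-1),(1,1),(-1,1))])),"cheek/plate",Q(np.array([ledge-80*a-56*yy,ledge-80*a+56*yy])))
t=optics.snapshot("scene")["pixels"][190:310,230:330,::-1]
cv2.imwrite("pics/w7.png",np.hstack([s,cv2.resize(t,(400,480),interpolation=cv2.INTER_CUBIC)]))
```

```text
[ 545.06763452 -206.31114705  212.62343916] [ 546.18949458 -210.68985062  217.04037631] [135.28805909   0.38874813 173.59682912] [ 0.72987486  0.29295949 -0.09318415]
lid top corners [[230.0, 292.0], [226.0, 238.0], [227.0, 161.0], [232.0, 180.0]] cheek/plate [[194.0, 283.0], [192.0, 150.0]]
```

View pics/w7.png

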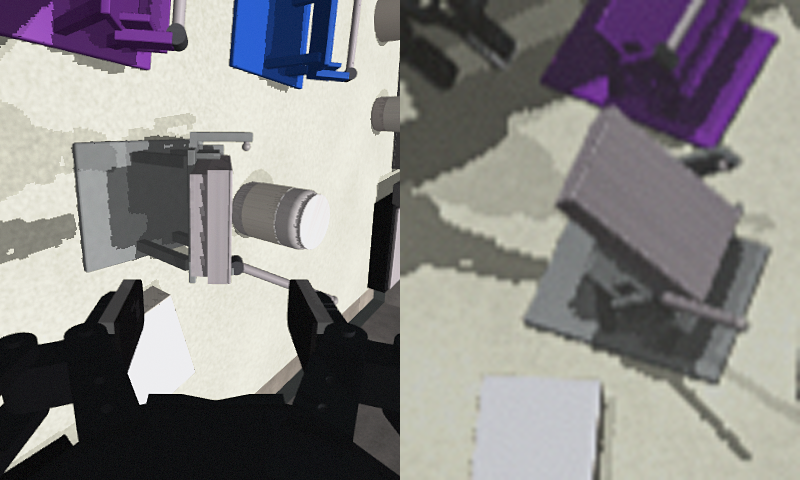

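Run:
```python
from tgt import *; from bench import optics
v=np.load("p2.npy"); S=optics.snapshot("top")
# can: solve world xy for top-view pixel at z=105
f=least_squares(lambda X:(proj(S,[X[0],X[1],105])-[[294,213]]).ravel(),[620,50]).x; print("can",f)
Rr=RW(v); print("can in rack",Rr.T@(np.r_[f,0]-[v[0],v[1],0]))
def P(y,nn): # TCP at hinge + y + n (n corrected +2)
    return T(W(v,hinge+y*yy+(nn+2)*n)[0],Rr@np.column_stack([yy,a,-n]))
M0=np.load("cmd.npy")
W1=T(W(v,bay+[0,0,170])[0],Rr@np.column_stack([yy,np.array([1,0,0]),np.array([0,0,-1])]))
M=legs(M0,[W1,P(-68,160),P(-68,65),P(64,65)])
print(M[:3,3]); np.save("cmdn.npy",M)
```

```text
can [615.28740505  58.26358608]
can in rack [172.97057236 -34.0526007    0.        ]
[-0.7, 11.7, 3.4, 45.0, 0.0, 0.0] rows>= 6
[-12.3, 14.9, 5.9, 45.0, 0.0, -0.0] rows>= 6
[0.0, 0.0, 9.5, 0.0, 0.0, -0.0] rows>= 2
[13.2, 0.0, -0.0, 0.0, 0.0, -0.0] rows>= 3
[563.64927933 -18.62031268 145.13763075]
```

Run:
```python
from tgt import *
v=np.load("p2.npy"); Rr=RW(v); M0=np.load("cmd.npy")
P=lambda y,nn:T(W(v,hinge+y*yy+(nn+2)*n)[0],Rr@np.column_stack([yy,a,-n]))
rot=lambda d:M0[:3,:3]@Ro.from_rotvec([d,0,0],degrees=True).as_matrix()
M=legs(M0,[T(W(v,bay+[-70,0,150])[0],rot(30)),T(W(v,bay+[60,-70,170])[0],rot(60)),P(-68,150),P(-68,65),P(64,65)])
print(M[:3,3]); np.save("cmdn.npy",M)
```

```text
[-0.7, 5.3, -0.1, 30.0, 0.0, 0.0] rows>= 4
[-7.0, 13.1, 1.4, 30.0, 0.0, -0.0] rows>= 4
[-5.3, 9.6, 4.3, 30.0, 0.0, -0.0] rows>= 4
[0.0, 0.0, 8.4, 0.0, 0.0, -0.0] rows>= 2
[13.2, 0.0, 0.0, 0.0, 0.0, -0.0] rows>= 3
[563.70726191 -18.08945717 145.4106048 ]
```

Emit:
{"method": "play_rows", "body": {"motion": [[[-0.7, 5.3, -0.1, 30, 0, 0], [-0.7, 5.3, -0.1, 30, 0, 0], [-0.7, 5.3, -0.1, 30, 0, 0], [-0.7, 5.3, -0.1, 30, 0, 0], [-0.7, 5.3, -0.1, 30, 0, 0]]], "jaw": 0}}

```text
time: 11.55
tool_pos: [556.3, -167.2, 251.0]
tcp_rot: [165.1, 0.1, 174.0]
ft_force: [0.9, 0.2, -0.8]
finger_gap: 0.2
grip_force: 0.0
```

Emit:
{"method": "play_rows", "body": {"motion": [[[-7.0, 13.1, 1.4, 30, 0, 0], [-7.0, 13.1, 1.4, 30, 0, 0], [-7.0, 13.1, 1.4, 30, 0, 0], [-7.0, 13.1, 1.4, 30, 0, 0], [-7.0, 13.1, 1.4, 30, 0, 0]]]}}

```text
time: 12.05
tool_pos: [639.0, -44.3, 267.3]
tcp_rot: [-165.0, -0.4, 174.1]
ft_force: [-0.2, 0.2, -0.7]
finger_gap: -0.1
grip_force: 0.0
```

Emit:
{"method": "play_rows", "body": {"motion": [[[-5.3, 9.6, 4.3, 30, 0, 0], [-5.3, 9.6, 4.3, 30, 0, 0], [-5.3, 9.6, 4.3, 30, 0, 0], [-5.3, 9.6, 4.3, 30, 0, 0], [-5.3, 9.6, 4.3, 30, 0, 0]]]}}

```text
time: 12.55
tool_pos: [698.7, 26.2, 197.4]
tcp_rot: [-134.8, -0.7, 173.7]
ft_force: [0.2, -1.1, -1.5]
finger_gap: -0.2
grip_force: 0.0
```

Run:
```python
from tgt import *; from bench import optics,sensors
v=np.load("p2.npy"); Rr=RW(v)
st=sensors.sense(); c=Rr.T@(st["tool_pos"]-[v[0],v[1],0])-hinge
print("TCP rel hinge a,y,n",c@a,c@yy,c@n,st["tcp_rot"],st["joint_pos"])
S=optics.snapshot("wrist")
print("pred hinge,tip",proj(S,W(v,np.array([hinge,tip(v[3])])+2*n),st).round(0).tolist())
cv2.imwrite("pics/w8.png",S["pixels"][:,:,::-1])
```

```text
TCP rel hinge a,y,n 4.59899951463101 -65.47626498499869 145.6716947802801 [-134.82750607   -0.72360638  173.74874963] [ 17.43787512  41.14175033  57.23358732 -41.11186752 100.7953541
 -67.53214425]
pred hinge,tip [[311.0, 134.0], [308.0, 209.0]]
```

View pics/w8.png

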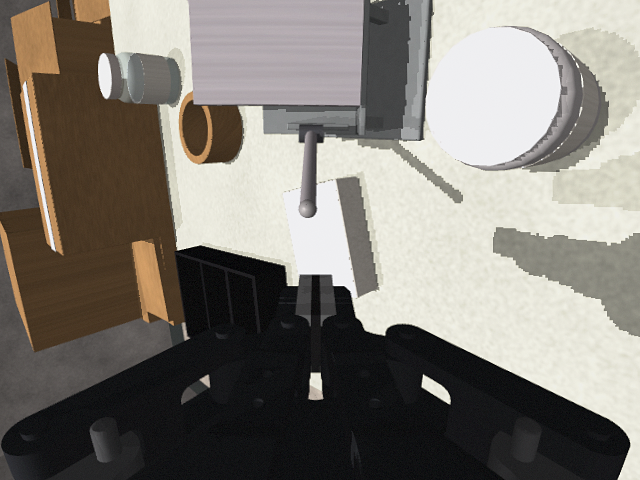

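The tip is at (308,209), as predicted, with the closed fingers beyond it in line. Next is the sweep.

Emit:
{"method": "play_rows", "body": {"motion": [[[0, 0, 4, 0, 0, 0], [0, 0, 8.4, 0, 0, 0], [0, 0, 8.4, 0, 0, 0]]]}}

```text
time: 12.9
tool_pos: [691.4, -39.5, 141.7]
tcp_rot: [-135.1, -0.4, 173.3]
ft_force: [-0.7, -0.5, -1.0]
finger_gap: 0.1
grip_force: 0.0
```

Emit:
{"method": "play_rows", "body": {"motion": [[[2, 0, 0, 0, 0, 0], [4, 0, 0, 0, 0, 0], [6, 0, 0, 0, 0, 0], [8, 0, 0, 0, 0, 0], [9.5, 0, 0, 0, 0, 0]]]}}

```text
time: 13.4
tool_pos: [600.0, -23.8, 147.9]
tcp_rot: [-135.3, 0.2, 173.5]
ft_force: [0.6, -0.7, -0.6]
finger_gap: 0.3
grip_force: 0.2
```

Emit:
{"method": "play_rows", "body": {"motion": [[[1, 0, 0, 0, 0, 0], [2, 0, 0, 0, 0, 0], [3, 0, 0, 0, 0, 0], [3.7, 0, 0, 0, 0, 0], [3.7, 0, 0, 0, 0, 0]]]}}

```text
time: 13.9
tool_pos: [563.0, -18.0, 145.4]
tcp_rot: [-135.0, 0.0, 173.8]
ft_force: [0.2, 0.1, -0.1]
finger_gap: 0.2
grip_force: 0.0
```

Run:
```python
from tgt import *; from bench import optics,sensors
v=np.load("p2.npy"); Rr=RW(v)
st=sensors.sense(); c=Rr.T@(st["tool_pos"]-[v[0],v[1],0])-hinge
print("TCP rel hinge a,y,n",c@a,c@yy,c@n,st["ft_force"])
S=optics.snapshot("wrist")
for q in(.6,.7,.8,.9,1.0,1.2): print(q,proj(S,W(v,np.array([hinge,tip(q)])+2*n),st).round(0).tolist())
cv2.imwrite("pics/w9.png",S["pixels"][:,:,::-1])
```

```text
TCP rel hinge a,y,n -0.14593693296724042 64.6153952435048 67.4276820624584 [ 0.19819999  0.14323182 -0.0528001 ]
0.6 [[316.0, 341.0], [316.0, 241.0]]
0.7 [[316.0, 341.0], [316.0, 262.0]]
0.8 [[316.0, 341.0], [316.0, 286.0]]
0.9 [[316.0, 341.0], [316.0, 313.0]]
1.0 [[316.0, 341.0], [316.0, 341.0]]
1.2 [[316.0, 341.0], [317.0, 399.0]]
```

I've viewed 13 pictures, over the limit of 10, so I'll view no more and check the rest by numbers.

Run:
```python
import cv2
im=cv2.imread("pics/w9.png",0)
for r in range(170,300,5): print(r,im[r,284:350:5].tolist())
```

```text
170 [128, 51, 54, 54, 51, 86, 193, 114, 55, 54, 54, 56, 55, 54]
175 [126, 136, 134, 132, 131, 134, 123, 92, 127, 132, 133, 122, 135, 137]
180 [73, 69, 69, 70, 67, 71, 71, 72, 65, 67, 68, 74, 73, 72]
185 [178, 178, 175, 176, 175, 173, 172, 171, 172, 169, 170, 169, 168, 170]
190 [176, 176, 174, 175, 173, 174, 172, 172, 170, 171, 171, 169, 170, 169]
195 [181, 179, 178, 177, 176, 177, 175, 174, 174, 175, 171, 173, 172, 174]
200 [175, 174, 174, 173, 172, 172, 174, 172, 171, 171, 171, 170, 169, 169]
205 [177, 177, 177, 177, 175, 175, 174, 174, 174, 174, 171, 171, 169, 169]
210 [181, 181, 179, 180, 179, 178, 177, 177, 176, 176, 175, 174, 174, 172]
215 [174, 174, 173, 175, 176, 174, 174, 173, 175, 174, 174, 173, 172, 172]
220 [172, 172, 169, 169, 170, 169, 170, 168, 168, 166, 166, 167, 166, 165]
225 [178, 177, 176, 177, 175, 172, 173, 173, 171, 174, 170, 171, 168, 169]
230 [181, 181, 180, 178, 178, 178, 177, 179, 181, 178, 179, 178, 178, 174]
235 [176, 176, 176, 175, 172, 172, 173, 173, 171, 172, 169, 168, 170, 169]
240 [174, 173, 173, 173, 172, 172, 170, 170, 168, 170, 167, 171, 170, 169]
245 [179, 180, 180, 180, 179, 179, 179, 178, 178, 176, 177, 176, 176, 178]
250 [174, 175, 172, 172, 173, 166, 101, 71, 142, 170, 171, 169, 169, 168]
255 [180, 178, 180, 176, 179, 163, 145, 111, 67, 176, 171, 171, 171, 169]
260 [175, 177, 176, 177, 172, 195, 188, 135, 81, 134, 172, 172, 174, 173]
265 [175, 173, 172, 173, 175, 185, 175, 133, 79, 174, 171, 174, 173, 171]
270 [173, 173, 169, 168, 172, 156, 145, 108, 73, 172, 171, 170, 168, 169]
275 [167, 169, 168, 134, 73, 71, 15, 39, 72, 77, 169, 167, 167, 166]
280 [175, 174, 175, 64, 72, 63, 15, 34, 64, 66, 173, 173, 173, 171]
285 [173, 184, 185, 67, 70, 74, 13, 29, 71, 71, 183, 182, 178, 170]
290 [13, 13, 16, 71, 73, 75, 10, 31, 73, 74, 15, 19, 12, 116]
295 [15, 21, 19, 73, 62, 64, 13, 22, 64, 65, 34, 19, 20, 15]
```

Emit:
{"method": "play_rows", "body": {"motion": [[[0, 0, -1.5, 0, 0, 0], [0, 0, -3.2, 0, 0, 0], [1.6, 0, -3.2, 0, 0, 0], [1.6, 0, -3.2, 0, 0, 0]]]}}

```text
time: 14.35
tool_pos: [550.5, 7.9, 169.4]
tcp_rot: [-135.1, 0.1, 173.8]
ft_force: [-0.6, 0.5, -0.4]
finger_gap: -0.1
grip_force: 0.0
```

Emit:
{"method": "play_rows", "body": {"motion": [[[0, 0, 2, 0, 0, 0], [0, 0, 4, 0, 0, 0], [0, 0, 6, 0, 0, 0], [0, 0, 7.2, 0, 0, 0], [0, 0, 7.2, 0, 0, 0]]]}}

```text
time: 14.85
tool_pos: [544.1, -45.2, 116.1]
tcp_rot: [-135.0, -0.1, 173.7]
ft_force: [-0.6, -0.0, 0.1]
finger_gap: -0.1
grip_force: 0.0
```

Emit:
{"method": "play_rows", "body": {"motion": [[[0, 0, 0.3, 0, 0, 0], [0, 0, 0.6, 0, 0, 0], [0, 0, 0.9, 0, 0, 0], [0, 0, 1.2, 0, 0, 0], [0, 0, 1.2, 0, 0, 0]]]}}

```text
time: 15.35
tool_pos: [543.7, -53.0, 108.4]
tcp_rot: [-135.0, 0.0, 173.8]
ft_force: [-0.2, -0.6, 0.1]
finger_gap: -0.2
grip_force: 0.0
```

```bash
cat > chk.py <<'E'
from tgt import *; from bench import optics,sensors
v=np.load("p2.npy"); Rr=RW(v)
st=sensors.sense(); c=Rr.T@(st["tool_pos"]-[v[0],v[1],0])-hinge; F=Rr.T@st["ft_force"]
print("TCP rel hinge a,y,n",c@a,c@yy,c@n,"F a,y,n",F@a,F@yy,F@n)
E
python3 chk.py
```

```text
TCP rel hinge a,y,n -0.10993622777617076 80.02639859621333 15.201067269016667 F a,y,n -0.47587245030036407 0.1025320222392657 -0.3775520577701764
```

Emit:
{"method": "play_rows", "body": {"motion": [[[0, 0, 0.15, 0, 0, 0], [0, 0, 0.3, 0, 0, 0], [0, 0, 0.45, 0, 0, 0], [0, 0, 0.45, 0, 0, 0]]]}}

```text
time: 15.75
tool_pos: [543.5, -56.1, 105.4]
tcp_rot: [-135.0, 0.0, 173.8]
ft_force: [-0.3, 1.3, 0.2]
finger_gap: -0.2
grip_force: 0.0
```

Emit:
{"method": "play_rows", "body": {"motion": [[[0, 0, 0.1, 0, 0, 0], [0, 0, 0.2, 0, 0, 0], [0, 0, 0.3, 0, 0, 0], [0, 0, 0.3, 0, 0, 0]]]}}

```text
time: 16.15
tool_pos: [543.2, -58.4, 103.1]
tcp_rot: [-135.0, 0.0, 173.8]
ft_force: [-1.1, -0.2, 0.1]
finger_gap: 0.5
grip_force: 0.0
```

```bash
python3 chk.py
```

```text
TCP rel hinge a,y,n -0.1800799115518044 79.9083643010431 7.593970581190838 F a,y,n -0.3043226051381554 1.094789892062662 -0.1557015070200846
```

Emit:
{"method": "play_rows", "body": {"motion": [[[0, 0, 0.1, 0, 0, 0], [0, 0, 0.1, 0, 0, 0]]]}}

```text
time: 16.35
tool_pos: [543.1, -59.1, 102.4]
tcp_rot: [-135.0, 0.0, 173.7]
ft_force: [-0.2, 0.6, -0.1]
finger_gap: 0.1
grip_force: 0.0
```

Emit:
{"method": "play_rows", "body": {"motion": [[[0, 0, 0.1, 0, 0, 0], [0, 0, 0.1, 0, 0, 0]]]}}

```text
time: 16.55
tool_pos: [543.0, -59.7, 101.8]
tcp_rot: [-135.0, 0.0, 173.7]
ft_force: [0.4, 0.1, -0.1]
finger_gap: -0.0
grip_force: 0.0
```

Emit:
{"method": "play_rows", "body": {"motion": [[[0, 0, 0.1, 0, 0, 0], [0, 0, 0.1, 0, 0, 0]]]}}

```text
time: 16.75
tool_pos: [543.1, -60.2, 101.3]
tcp_rot: [-135.0, 0.0, 173.8]
ft_force: [0.1, 1.2, 1.1]
finger_gap: -0.3
grip_force: 0.5
```

```bash
python3 chk.py
```

```text
TCP rel hinge a,y,n -0.17391895514587102 79.80441450981466 5.026353652803523 F a,y,n 0.03806757429584806 0.07453858404532245 1.6304499839563025
```

Emit:
{"method": "play_rows", "body": {"motion": [[[0, 0, 0.1, 0, 0, 0], [0, 0, 0.1, 0, 0, 0]]]}}

```text
time: 16.95
tool_pos: [543.1, -60.5, 101.0]
tcp_rot: [-135.0, 0.1, 173.7]
ft_force: [-2.7, 4.8, 5.4]
finger_gap: -0.2
grip_force: 3.3
```

Emit:
{"method": "play_rows", "body": {"motion": [[[0, 0, 0.1, 0, 0, 0], [0, 0, 0.1, 0, 0, 0]]]}}

```text
time: 17.15
tool_pos: [543.1, -60.7, 100.8]
tcp_rot: [-135.0, 0.1, 173.7]
ft_force: [-4.0, 8.3, 9.0]
finger_gap: 0.1
grip_force: 5.9
```

Emit:
{"method": "play_rows", "body": {"motion": [[[0, 0, 0.1, 0, 0, 0], [0, 0, 0.1, 0, 0, 0]]]}}

```text
time: 17.35
tool_pos: [543.2, -60.9, 100.6]
tcp_rot: [-135.1, 0.1, 173.8]
ft_force: [-5.9, 13.3, 12.4]
finger_gap: 0.2
grip_force: 8.6
```

```bash
python3 chk.py
```

```text
TCP rel hinge a,y,n -0.1761720225435604 79.63615441387032 4.039329805661008 F a,y,n 0.08196466837435658 7.334658482523851 17.664536462788153
```

Run:
```python
from tgt import *
v=np.load("p2.npy"); Rr=RW(v)
P=lambda y,nn:T(W(v,hinge+y*yy+(nn+2)*n)[0],Rr@np.column_stack([yy,a,-n]))
M0=P(80,100); rot=lambda d:M0[:3,:3]@Ro.from_rotvec([d,0,0],degrees=True).as_matrix()
M=legs(M0,[T(W(v,bay+[40,0,150])[0],rot(-30)),T(W(v,bay+[-30,0,160])[0],rot(-60)),T(W(v,bay+[-100,0,110])[0],rot(-90))])
```

```text
[-2.5, -10.5, -1.0, -30.0, -0.0, -0.0] rows>= 4
[0.0, -7.0, 0.8, -30.0, 0.0, -0.0] rows>= 4
[-0.0, -8.1, 3.1, -30.0, -0.0, -0.0] rows>= 4
```

Emit:
{"method": "play_rows", "body": {"motion": [[[0, 0, -1, 0, 0, 0], [0, 0, -3, 0, 0, 0], [0, 0, -6, 0, 0, 0], [0, 0, -9.5, 0, 0, 0], [0, 0, -9.5, 0, 0, 0]]]}}

```text
time: 17.85
tool_pos: [552.6, 7.3, 170.1]
tcp_rot: [-135.2, 0.4, 173.9]
ft_force: [0.6, 0.4, 0.4]
finger_gap: 0.0
grip_force: 0.0
```

Emit:
{"method": "play_rows", "body": {"motion": [[[-2.5, -10.5, -1, -30, 0, 0], [-2.5, -10.5, -1, -30, 0, 0], [-2.5, -10.5, -1, -30, 0, 0], [-2.5, -10.5, -1, -30, 0, 0], [-2.5, -10.5, -1, -30, 0, 0]]]}}

```text
time: 18.35
tool_pos: [567.8, -68.0, 249.3]
tcp_rot: [-165.1, 0.2, 173.5]
ft_force: [0.2, -0.0, 0.1]
finger_gap: -0.1
grip_force: 0.0
```

Emit:
{"method": "play_rows", "body": {"motion": [[[0, -7, 0.8, -30, 0, 0], [0, -7, 0.8, -30, 0, 0], [0, -7, 0.8, -30, 0, 0], [0, -7, 0.8, -30, 0, 0], [0, -7, 0.8, -30, 0, 0]]]}}

```text
time: 18.85
tool_pos: [558.3, -135.7, 254.6]
tcp_rot: [164.9, -0.3, 173.5]
ft_force: [0.3, 0.2, -0.3]
finger_gap: -0.0
grip_force: 0.0
```

Emit:
{"method": "play_rows", "body": {"motion": [[[0, -8.1, 1.5, -30, 0, 0], [0, -8.1, 1.5, -30, 0, 0], [0, -8.1, 1.5, -30, 0, 0], [0, -8.1, 1.5, -30, 0, 0], [0, -8.1, 1.5, -30, 0, 0], [0, -8.1, 1.5, -30, 0, 0]]]}}

```text
validation failed for argument at $.mo...
```

Run:
```python
from tgt import *; from bench import optics,sensors
v=np.load("p2.npy"); st=sensors.sense(); print(st["tool_pos"],st["tcp_rot"])
S=optics.snapshot("wrist"); im=S["pixels"][:,:,::-1].copy(); cv2.imwrite("pics/w10.png",im); g=cv2.cvtColor(im,6)
Q=lambda X:proj(S,W(v,X+2*n),st).round(0).tolist()
print("hinge",Q(hinge)); [print(q,Q(tip(q))) for q in(0,.05,.1,.2)]
print("lid end corners",Q(np.array([bay+14.25*n-65*a+j*40*yy for j in(-1,1)])))
c=proj(S,W(v,tip(0)+2*n),st)[0].astype(int)
for r in range(c[1]-40,c[1]+44,4): print(r,g[r,c[0]-45:c[0]+60:5].tolist())
```

```text
[ 558.29921523 -135.7472839   254.63942553] [164.93367474  -0.34818914 173.54495422]
hinge [[346.0, 270.0]]
0 [[348.0, 153.0]]
0.05 [[354.0, 153.0]]
0.1 [[360.0, 154.0]]
0.2 [[372.0, 156.0]]
lid end corners [[281.0, 291.0], [277.0, 177.0]]
112 [107, 98, 200, 206, 205, 206, 205, 205, 199, 208, 195, 231, 227, 228, 232, 224, 232, 227, 231, 232, 232]
116 [104, 131, 206, 205, 202, 199, 204, 194, 202, 207, 219, 229, 226, 230, 225, 229, 230, 229, 226, 229, 233]
120 [104, 213, 210, 202, 207, 213, 202, 207, 196, 201, 226, 231, 229, 225, 233, 232, 232, 231, 233, 229, 225]
124 [107, 207, 208, 205, 193, 207, 206, 203, 208, 201, 231, 232, 232, 226, 228, 228, 232, 232, 228, 230, 233]
128 [123, 209, 200, 208, 207, 199, 204, 203, 209, 210, 212, 229, 226, 222, 230, 227, 227, 231, 232, 232, 233]
132 [62, 59, 62, 62, 112, 112, 114, 115, 114, 114, 114, 108, 106, 231, 230, 225, 230, 234, 232, 230, 228]
136 [62, 63, 60, 78, 112, 108, 110, 111, 112, 113, 113, 108, 108, 230, 231, 232, 230, 233, 227, 232, 230]
140 [59, 63, 93, 67, 68, 65, 62, 129, 127, 116, 90, 151, 202, 228, 226, 232, 232, 232, 229, 223, 22
[... 673 characters left out ...]
191, 124, 154, 229, 232, 231, 229, 230, 233, 233, 232, 231]
172 [79, 81, 74, 136, 136, 137, 136, 135, 83, 190, 130, 189, 230, 232, 230, 227, 233, 233, 229, 230, 227]
176 [80, 78, 96, 137, 138, 138, 138, 139, 87, 189, 131, 200, 232, 230, 233, 231, 232, 231, 230, 228, 232]
180 [78, 83, 140, 139, 141, 138, 137, 136, 90, 194, 137, 200, 233, 231, 232, 232, 233, 232, 234, 230, 232]
184 [80, 82, 139, 136, 134, 135, 131, 132, 94, 223, 131, 215, 232, 233, 232, 233, 233, 231, 230, 231, 233]
188 [80, 78, 134, 132, 134, 137, 137, 136, 97, 227, 145, 216, 232, 233, 232, 233, 230, 233, 233, 232, 227]
192 [78, 94, 137, 138, 138, 137, 139, 135, 104, 225, 148, 195, 233, 232, 233, 232, 228, 232, 233, 230, 232]
```

Run:
```python
import cv2
g=cv2.imread("pics/w10.png",0)
for r in range(146,264,9): print(r,g[r,336:362].tolist())
```

```text
146 [62, 61, 62, 61, 64, 61, 58, 85, 116, 115, 114, 111, 103, 109, 101, 79, 98, 120, 136, 160, 171, 160, 146, 130, 189, 232]
155 [70, 55, 53, 54, 54, 59, 54, 70, 95, 112, 126, 131, 140, 143, 143, 137, 133, 116, 119, 117, 111, 125, 156, 204, 228, 230]
164 [133, 134, 134, 134, 137, 122, 68, 77, 109, 131, 147, 164, 189, 198, 176, 161, 141, 126, 135, 133, 133, 129, 167, 224, 231, 228]
173 [136, 135, 137, 137, 122, 71, 75, 84, 116, 134, 150, 166, 189, 189, 173, 158, 137, 133, 151, 149, 148, 147, 187, 235, 228, 226]
182 [134, 132, 132, 132, 133, 119, 65, 90, 119, 136, 151, 171, 192, 183, 166, 153, 137, 138, 150, 148, 145, 152, 198, 234, 233, 231]
191 [139, 139, 137, 138, 128, 87, 75, 106, 140, 162, 182, 211, 226, 206, 186, 169, 147, 147, 149, 150, 145, 162, 211, 233, 231, 233]
200 [146, 147, 149, 153, 150, 118, 73, 119, 148, 167, 188, 210, 221, 202, 188, 164, 136, 147, 149, 149, 144, 172, 228, 235, 232, 232]
209 [152, 149, 153, 155, 141, 84, 85, 126, 152, 171, 192, 213, 217, 197, 182, 155, 135, 151, 152, 148, 152, 197, 236, 233, 232, 230]
218 [149, 151, 152, 155, 139, 69, 90, 130, 154, 175, 195, 214, 209, 196, 178, 152, 138, 146, 147, 144, 163, 214, 235, 234, 232, 233]
227 [150, 152, 152, 143, 86, 82, 101, 138, 161, 177, 199, 214, 205, 191, 172, 147, 150, 150, 149, 147, 169, 224, 234, 230, 229, 227]
236 [152, 150, 147, 151, 135, 72, 109, 143, 163, 180, 202, 212, 199, 189, 166, 139, 147, 147, 144, 149, 189, 234, 233, 232, 232, 231]
245 [149, 150, 151, 141, 83, 77, 117, 146, 168, 185, 202, 209, 198, 184, 155, 122, 181, 239, 233, 233, 232, 232, 231, 232, 232, 232]
254 [55, 59, 58, 59, 61, 80, 124, 153, 170, 188, 204, 203, 194, 180, 147, 129, 200, 235, 232, 231, 232, 233, 232, 233, 233, 231]
263 [144, 202, 222, 248, 230, 74, 116, 146, 180, 196, 206, 203, 191, 178, 137, 39, 46, 50, 101, 194, 238, 231, 231, 232, 231, 228]
```

```bash
python3 -c "
from bench import job
print(job.hand_in())"
```

```text
the job is handed in; nothing more can be done
None
```

The tin is back in the bay lid outward and the keeper bar measured shut, at about 0.01 rad. I handed the job in at about 19 s and got no verdict back. The tin sits an estimated 6 mm to the robot's side of centre, I went over your 10-picture limit (13 viewed), and I did not recheck the tin or the other goods after shutting the bar.

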